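# Load the bottle tote and raise its handle

## Robot

A 6-joint arm with a two-finger parallel gripper is mounted at the origin on a cart in front of the work surface, level with it; the furniture and walls round the work are solid. World frame = base frame: x ahead of the robot, y to its left, z up, the work surface at z = 0. Lengths are in m, angles in rad, forces in N, time in s.
With the tool pointing down it reaches from about 0.425 to 0.95 m from the base axis. Payload 3.5 kg.
Tool frame: the origin (TCP) lies between the finger pads; the fingertips stand 14 mm ahead of it and the grasp point (between the pads) lies 5 mm behind it; z points along the fingers, y is the line along which they close (so a half turn about z gives the same grasp; the last joint's range is limited). The gripper opens to 85 mm and grips with 20 to 120 N. Pads are 22 mm wide; open, the fingers measure 114 mm over their backs; the gripper's body (76 mm by 85 mm) begins 54 mm behind the grasp point. The pads swing forward as they close: fully open they stand 13 mm farther back than shut.
Start: joints at [-1.344, 0.286, 1.577, -0, 1.279, -0.15], TCP at [0.248, -0.628, 0.245] pointing down, gripper open.
Joint ranges: [-2.77, 2.77], [-0.9, 2.22], [0.21, 2.48], [-1.53, 4.67], [0.24, 2.81], [-2.84, 2.84]. Speed limits (rad/s): [2.79, 2.79, 3.14, 3.14, 3.14, 3.14].

## Interface

Orientations are given as a unit quaternion [x, y, z, w].
In Python, from plant import * gives the robot as it stands.
- The arm moves only by the tool step_arm, never from a script. Its argument "commands" is a list of rows, each an object of numbers: "gripper": the gripper's target within -1 to 1 (shut at 1, half-way at 0, fully open at -1); "x", "y", "z": the shift along the tool's x, y, z in mm; "spin": the turn about the tool's z in degrees. A call has exactly 10 rows; each row shifts and turns the commanded pose from where the row before left it, along the tool's axes as they then stand; what a row does not reach is not made up. A row lasts 1/10 s, in which the tool goes at most 50 mm and 8.59 degrees, less where a joint would pass 70% of its speed; a pose out of reach is approached as far as the arm can. A call with a gripper value outside its range is refused whole. The fingers move at their own pace and stop on an object; "force" is the grip in N (left out, the last holds). Time passes only in rows, so rows that do not move let the fingers close, or fill a call up. It gives the time, the measured TCP pose, the force, the opening and the grip force at its end, in the units of the state.
- get_state(): the state, without advancing time (a new reading comes with each control period).
- read_camera(name): name is "scene" or "top" or "wrist"; returns a dict with "color" (400x640x3 uint8, red, green, blue), "z_map" (400x640 float32, m along the optical axis (not along the pixel's ray), 0 where there is no reading), "fx", "fy", "cx", "cy" (pixels), "eye" and "attitude" of the camera in the world; the wrist camera has in their place "mount" (4x4, takes a point from camera to tool coordinates, whose origin is the TCP and whose axes are the flange's). Camera axes: x right, y up, looking along -z (the intrinsics and any distortion apply to the point x, -y, -z); pixel columns grow to the right and rows downward; lengths in m; the calibration is good to about 2 mm. A picture is of the moment at which its call begins: read the wrist's pose just before it.
- sign_off(): hands the job in; it is judged then, once.
The state is a dict: "time": time; "qpos": joint angles; "dq": joint speeds; "joint_efforts": joint torques, N m; "eef_pos": TCP position; "tcp_rot": TCP orientation; "contact_force": force on the tool from outside, world axes, zero at the start; "wrist_torque": the same for the moment, N m; "opening": opening from 0.0 (shut) to 1.0 (fully open); "finger_force": force on a finger pad.
Only numpy, scipy, OpenCV 4.12 (cv2) and the standard library are available. Lean on these libraries where they do the work, as an engineer would, in place of code of your own. Each camera call takes 0.05 s, during which the arm holds its last target. There are 200 camera calls.

## Task

Put the two dropper bottles that stand on the bench (white cap and green cap) into empty cells of the blue divided tote, one to a cell, each standing upright on the cell floor; lower them in gently rather than forcing them onto the dividers. Then swing the tote's folded carrying handle fully upright, ready for carrying. Leave the bottle that is already in the tote in its cell, and do not disturb the other things on the bench.

Things in the scene. Friction and masses are not known exactly. Their poses are not given: they have to be found in the camera images.
- tote: Blue sheet-metal tote, heavy, does not shift. Origin: centre of its underside; z up; a row of four open-topped cells along its y. Outside 52 (x) x 199 (y) mm; walls 4 mm and dividers 5 mm thick, tops 38 mm above the bench; hinge ears at the middle of both ends rise to 59 mm. A bottle already stands in one cell (any of the four); the empty ones show a cork disc.
- cell_0 (a point): Centre of the floor of cell 0 (tote's y = -73.5 mm, x = 0), 4 mm above the bench. The cell is 44 mm square and 34 mm deep. Axes as the tote's.
- cell_1 (a point): Centre of the floor of cell 1 (tote's y = -24.5 mm, x = 0), 4 mm above the bench. The cell is 44 mm square and 34 mm deep. Axes as the tote's.
- cell_2 (a point): Centre of the floor of cell 2 (tote's y = 24.5 mm, x = 0), 4 mm above the bench. The cell is 44 mm square and 34 mm deep. Axes as the tote's.
- cell_3 (a point): Centre of the floor of cell 3 (tote's y = 73.5 mm, x = 0), 4 mm above the bench. The cell is 44 mm square and 34 mm deep. Axes as the tote's.
- handle (a joint): Tote's carrying handle, rad: 0 = folded level to the tote's -x side (towards the robot), 1.57 = upright over the cells, at a stop. Starts at 0 to 0.3. Stiff: stays where left; about 4 N at the grip lifts it. Hinge axis: parallel to the tote's y, above the tote's origin, 45 mm over the bench. Its steel arms, 9 mm thick, lie at y = +-107 mm.
- handle_grip (a point): Centre of the handle's black round rubber grip: 14 mm in diameter, 110 mm long, parallel to the tote's y, 125 mm from the hinge axis. Upright it stands 170 mm above the bench.
- dropper_a: Loose teal dropper bottle with white cap and nozzle, 91 mm tall, stands on the bench. Origin: centre of its underside, z up. Round body 34 mm in diameter up to 47 mm, shoulder narrowing to 18 at 61 mm; white cap above, 23 mm in diameter at 62 mm, 21 at 75, tapering to 11 at 89 mm. About 60 g.
- dropper_b: Loose teal dropper bottle with green cap, 82 mm tall, stands on the bench. Origin: centre of its underside, z up. Round body 34 mm in diameter up to 47 mm, shoulder narrowing to 18 at 61 mm; cap 30 mm in diameter from 61 to 82 mm. About 60 g.
- dropper_c: Teal dropper bottle with green cap, the same as dropper_b, that already stands in a cell of the tote: leave it there. Origin: centre of its underside.
- vacuum_capsule: Bystander: beige metal vacuum capsule with a stem, 61 x 61 x 49 mm. Leave alone.
- screwdriver: Bystander: screwdriver with a wooden handle, 128 mm long, lying. Leave alone.
- lever_long: Bystander: dark metal lever, 86 mm long, lying flat. Leave alone.
Not all that is in view belongs to the job. Leave any pink or purple look-alike of the dropper_a alone.

How it is judged:
On the way, in this order (a step that is already met when the one before it is completed fails the run):
1. both bottles stand upright on cell floors in the tote, let go (z of dropper_a in the frame of tote between -0.002 and 0.009 m and x of dropper_a in the frame of tote between -0.02 and 0.02 m and y of dropper_a in the frame of tote between -0.095 and 0.095 m and angle between each of dropper_a, dropper_b's own z axis and vertical below 0.15 rad and z of dropper_b in the frame of tote between -0.002 and 0.009 m and x of dropper_b in the frame of tote between -0.02 and 0.02 m and y of dropper_b in the frame of tote between -0.095 and 0.095 m and contact force between the fingers and dropper_a below 0.3 N and contact force between the fingers and dropper_b below 0.3 N), for 0.2 s.
2. the handle is swung upright (value of joint handle above 1.42 rad), for 0.2 s.
At the end, for the whole second after the job is handed in: All three bottles stand upright (within 0.15 rad) and at rest on cell floors of the tote (undersides less than 5 mm above the floor), so each is in a cell of its own; the handle is upright (over 1.42 rad) (z of dropper_a in the frame of tote between -0.002 and 0.009 m and x of dropper_a in the frame of tote between -0.02 and 0.02 m and y of dropper_a in the frame of tote between -0.095 and 0.095 m and angle between each of dropper_a, dropper_b, dropper_c's own z axis and vertical below 0.15 rad and z of dropper_b in the frame of tote between -0.002 and 0.009 m and x of dropper_b in the frame of tote between -0.02 and 0.02 m and y of dropper_b in the frame of tote between -0.095 and 0.095 m and z of dropper_c in the frame of tote between -0.002 and 0.009 m and x of dropper_c in the frame of tote between -0.02 and 0.02 m and y of dropper_c in the frame of tote between -0.095 and 0.095 m and value of joint handle above 1.42 rad and linear speed of each of dropper_a, dropper_b, dropper_c below 0.02 m/s); the robot touches nothing.
It fails at once if a bottle is pressed onto the top of a divider or wall with more than 20 N ((contact force between dropper_a and tote above 20 N and z of dropper_a in the frame of tote above 0.03 m) or (contact force between dropper_b and tote above 20 N and z of dropper_b in the frame of tote above 0.03 m)).
It fails at once if a bottle is rammed into the tote with more than 60 N (contact force between any of dropper_a, dropper_b and tote above 60 N).
It fails at once if the bottle already in the tote is taken out of its cell or moved over 25 mm (distance of dropper_c from where it was at the start of the episode above 0.025 m).
It fails at once if another thing on the bench is moved by more than 30 mm (distance of any of vacuum_capsule, screwdriver, lever_long from where it was at the start of the episode above 0.03 m).
It also fails if it takes over 59 s, if anything falls off the work surface, if the arm or the gripper's body presses on something with over 40 N, if the wrist force passes 120 N, or if a joint passes its speed limit or range.

## Working session

There is one attempt and no reset: what is moved stays moved. The work goes in short steps, Python scripts to look and compute and a tool call to move; the robot and the scene stay as the last step left them, time stands still between calls to the robot, and variables do not carry over. Pictures are saved under pics/ and viewed, at most 10 in all, crops included, and the job is handed in when it is done.

Besides the shell and the picture viewer there is one more tool, called after ">>>" by a JSON object that holds its "api" and its "payload", one argument or row to a line. step_arm: Moves the arm, as the interface text tells. Its arguments: {"type":"object","properties":{"commands":{"type":"array"},"force":{"type":"number"}},"required":["commands"]}

```bash
ls; mkdir -p pics
cat > h.py <<'E'
from plant import *
import numpy as np, cv2
from scipy.spatial.transform import Rotation as R
def save(c,n): cv2.imwrite('pics/'+n, cv2.cvtColor(c['color'],cv2.COLOR_RGB2BGR))
E
python3 - <<'E'
from h import *
import pickle
d={}
for n in('top','scene'):
    c=read_camera(n); d[n]=c; save(c,n+'1.png'); print(n,c['fx'],c['fy'],c['cx'],c['cy'],c['eye'],c['attitude'],[k for k in c])
pickle.dump(d,open('c1.pkl','wb'))
s=get_state(); print(s)
E
```

```text
pics
top 479.8201524499063 479.8201524499063 318.0035469587187 202.07562352305953 [ 0.36508521 -0.03942577  1.16640495] [-0.07327655  0.08237642  0.74541754 -0.65741719] ['color', 'z_map', 'fx', 'fy', 'cx', 'cy', 'eye', 'attitude']
scene 413.8261542768275 413.8261542768275 319.13427652395944 196.762469007552 [0.01955883 0.47950378 1.03029739] [-0.13241761  0.30996102  0.8608     -0.3813307 ] ['color', 'z_map', 'fx', 'fy', 'cx', 'cy', 'eye', 'attitude']
{'time': 0.1, 'qpos': array([-1.34400584e+00,  2.87112910e-01,  1.57800835e+00, -2.16046809e-05,
        1.27858034e+00, -1.49950303e-01]), 'dq': array([-0.00080157, -0.00208813, -0.00416297, -0.00024971,  0.00174394,
       -0.00071936]), 'joint_efforts': array([ 7.14862126e-04, -4.07298839e+01, -2.93697810e+01, -1.39262688e-04,
        3.45761015e-03, -1.46418227e-06]), 'eef_pos': array([ 0.2482559 , -0.62709739,  0.24407361]), 'tcp_rot': array([ 9.82309565e-01,  1.87261330e-01, -5.08364969e-05, -1.05329827e-03]), 'contact_force': array([-0.40140619, -0.3659827 , -0.89546302]), 'wrist_torque': array([-0.01150881, -0.03132435,  0.00593302]), 'finger_force': 0.0, 'opening': 1.001632192137017}
```

View pics/top1.png

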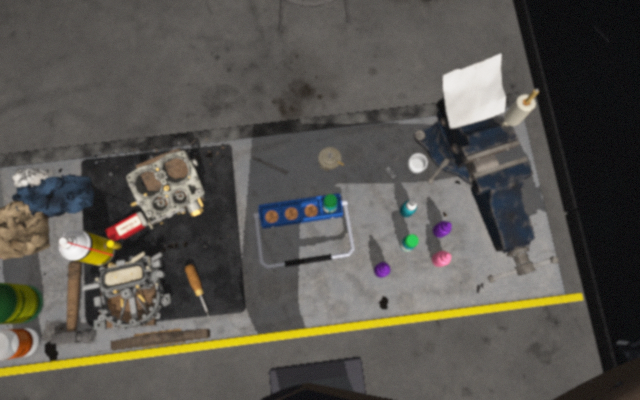

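View pics/scene1.png

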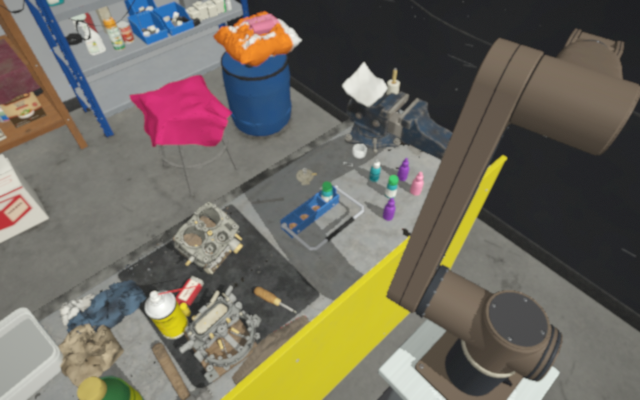

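The top view shows the tote at (302,210), with a green-capped bottle in its right-hand cell at (330,203) and cork in the other three cells. The handle grip is at (308,261).

Candidates in the top view:
- teal with white cap at (408,209)
- teal with green cap at (411,242)
- purple at (443,229) and (383,270), pink at (442,259)

The first two fit, by their teal bodies and cap colours. I'll confirm them in a crop and measure.

```bash
cat >> h.py <<'E'
def ray(c,u,v,z,eye=None,Rm=None):
    eye=np.array(c['eye']) if eye is None else eye; Rm=R.from_quat(c['attitude']).as_matrix() if Rm is None else Rm
    d=Rm@np.array([(u-c['cx'])/c['fx'],-(v-c['cy'])/c['fy'],-1]); return eye+d*(z-eye[2])/d[2]
def pt(c,u,v):
    Z=c['z_map'][int(v),int(u)]; Rm=R.from_quat(c['attitude']).as_matrix()
    return np.array(c['eye'])+Rm@np.array([(u-c['cx'])/c['fx']*Z,-(v-c['cy'])/c['fy']*Z,-Z])
E
python3 - <<'E'
from h import *
import pickle
d=pickle.load(open('c1.pkl','rb')); c=d['top']; np.set_printoptions(precision=4,suppress=True)
hsv=cv2.cvtColor(c['color'],cv2.COLOR_RGB2HSV)
def blobs(m,name,zs,mn=8):
    n,l,s,ce=cv2.connectedComponentsWithStats(m.astype(np.uint8))
    for i in range(1,n):
        if s[i,4]>=mn: print(name,ce[i],s[i,4],ray(c,*ce[i],zs),'zmap',pt(c,*ce[i].round()))
H,S,V=cv2.split(hsv)
roi=np.zeros(H.shape,bool); roi[150:300,240:470]=1
blobs(roi&(H>55)&(H<82)&(S>120)&(V>60),'green',.082)
blobs(roi&(H>=83)&(H<100)&(S>90)&(V>50),'teal',.05)
blobs(roi&(V>190)&(S<40),'white',.085,4)
blobs(roi&(H>5)&(H<20)&(S>80)&(V>80),'cork',.004)
blue=roi&(H>100)&(H<125)&(S>140)&(V>50)
blue[:,370:]=0
blobs(blue,'blue',.03,30)
ys,xs=np.nonzero(blue); print(cv2.boxPoints(cv2.minAreaRect(np.stack([xs,ys],1).astype(np.float32))))
g=roi&(V<45); g[:250]=0; g[:,:280]=0;g[:,340:]=0
blobs(g,'grip',.05,20)
for p in [(286,264),(308,261),(330,258)]: print('grip',p,pt(c,*p), 'col',c['color'][p[1],p[0]])
a=cv2.resize(c['color'][180:290,245:465],None,fx=3.6,fy=3.6,interpolation=cv2.INTER_CUBIC)
cv2.imwrite('pics/crop1.png',cv2.cvtColor(a,cv2.COLOR_RGB2BGR))
E
```

```text
green [329.9504 200.617 ] 141 [ 0.6069 -0.0967  0.082 ] zmap [ 0.6049 -0.0965  0.0865]
green [410.6463 240.6735] 147 [ 0.4912 -0.2667  0.082 ] zmap [ 0.4905 -0.2675  0.0815]
teal [330.7077 204.0769] 65 [ 0.6054 -0.0991  0.05  ] zmap [ 0.5976 -0.0979  0.0866]
teal [405.6667 210.7928] 111 [ 0.5669 -0.2736  0.05  ] zmap [ 0.5664 -0.2744  0.0495]
teal [405.5714 245.1786] 28 [ 0.486  -0.2599  0.05  ] zmap [ 0.4845 -0.2578  0.066 ]
white [415.8941 163.7059] 170 [ 0.6692 -0.3087  0.085 ] zmap [ 0.691  -0.3289  0.0046]
white [344.5333 202.8667] 15 [ 0.5967 -0.1293  0.085 ] zmap [ 0.6032 -0.1331  0.0523]
white [411.6061 206.7273] 33 [ 0.5683 -0.2814  0.085 ] zmap [ 0.5692 -0.2841  0.0766]
white [341.7073 255.1951] 41 [ 0.4778 -0.1064  0.085 ] zmap [ 0.481  -0.1089  0.0575]
cork [340.2308 163.    ] 13 [ 0.7177 -0.1394  0.004 ] zmap [ 0.7128 -0.1374  0.0204]
cork [310.5631 210.4466] 103 [ 0.6055 -0.05    0.004 ] zmap [ 0.6063 -0.0512  0.005 ]
cork [290.9906 213.2075] 106 [ 0.6047 -0.0012  0.004 ] zmap [ 0.6052 -0.0013  0.0038]
cork [271.271  216.2056] 107 [0.6032 0.0479 0.004 ] zmap [0.6041 0.0486 0.0025]
blue [298.5175 210.2238] 1059 [ 0.6043 -0.021   0.03  ] zmap [ 0.611  -0.0217  0.0001]
[[257.9231 204.6154]
 [339.3374 192.7425]
 [342.6872 215.7123]
 [261.2729 227.5852]]
grip [304.8671 260.2601] 173 [ 0.4805 -0.0222  0.05  ] zmap [ 0.48   -0.0227  0.0595]
grip (286, 264) [0.4758 0.0214 0.0649] col [30 30 30]
grip (308, 261) [ 0.4767 -0.0293  0.0613] col [37 33 36]
grip (330, 258) [ 0.4774 -0.0804  0.0593] col [58 56 58]
```

View pics/crop1.png

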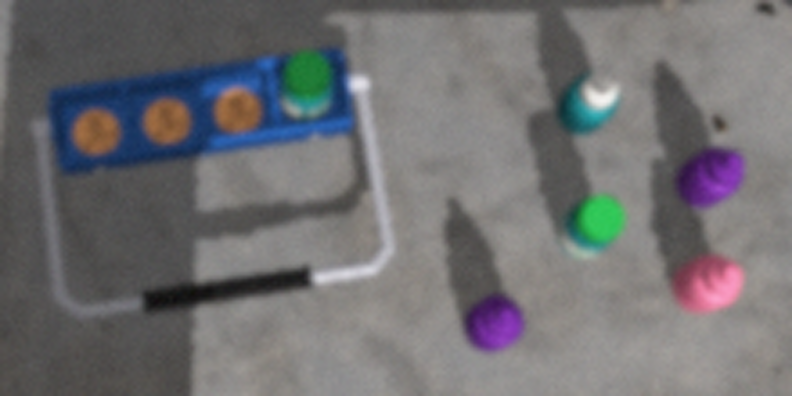

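The crop confirms it. The teal bottle with the white nozzle (crop (600,95)) is dropper_a, and the teal bottle with the flat green cap (crop (600,218)) is dropper_b. The purple and pink ones are look-alikes. The bottle in the tote is in cell 0, so cells 1, 2 and 3 are free. Next I'll check the height of obstacles along the path.

Run:
```python
from h import *
import pickle
c=pickle.load(open('c1.pkl','rb'))['top']
v,u=np.mgrid[0:400,0:640]; Z=c['z_map']; Rm=R.from_quat(c['attitude']).as_matrix()
P=np.stack([(u-c['cx'])/c['fx']*Z,-(v-c['cy'])/c['fy']*Z,-Z],-1)@Rm.T+c['eye']; ok=Z>0
for x0 in np.arange(.2,.8,.1):
    print(round(x0,2),[ (round(y0,2),round(float(P[...,2][m].max()),2)) for y0 in np.arange(-.8,.1,.1) if (m:=ok&(P[...,0]>=x0)&(P[...,0]<x0+.1)&(P[...,1]>=y0)&(P[...,1]<y0+.1)).any()])
```

```text
0.2 [(np.float64(-0.8), -0.84), (np.float64(-0.7), -0.84), (np.float64(-0.6), 0.33), (np.float64(-0.5), 0.57), (np.float64(-0.4), 0.61), (np.float64(-0.3), -0.85), (np.float64(-0.2), 0.6), (np.float64(-0.1), 0.59), (np.float64(-0.0), 0.39)]
0.3 [(np.float64(-0.7), 0.07), (np.float64(-0.6), 0.14), (np.float64(-0.5), 0.12), (np.float64(-0.4), 0.07), (np.float64(-0.3), 0.07), (np.float64(-0.2), 0.07), (np.float64(-0.1), 0.07), (np.float64(-0.0), 0.07)]
0.4 [(np.float64(-0.7), 0.01), (np.float64(-0.6), 0.14), (np.float64(-0.5), 0.13), (np.float64(-0.4), 0.09), (np.float64(-0.3), 0.09), (np.float64(-0.2), 0.09), (np.float64(-0.1), 0.06), (np.float64(-0.0), 0.06)]
0.5 [(np.float64(-0.7), 0.01), (np.float64(-0.6), 0.18), (np.float64(-0.5), 0.18), (np.float64(-0.4), 0.09), (np.float64(-0.3), 0.09), (np.float64(-0.2), 0.09), (np.float64(-0.1), 0.09), (np.float64(-0.0), 0.06)]
0.6 [(np.float64(-0.7), 0.01), (np.float64(-0.6), 0.18), (np.float64(-0.5), 0.18), (np.float64(-0.4), 0.18), (np.float64(-0.3), 0.02), (np.float64(-0.2), 0.09), (np.float64(-0.1), 0.09), (np.float64(-0.0), 0.06)]
0.7 [(np.float64(-0.7), 0.01), (np.float64(-0.6), 0.2), (np.float64(-0.5), 0.19), (np.float64(-0.4), 0.17), (np.float64(-0.3), 0.01), (np.float64(-0.2), 0.05), (np.float64(-0.1), 0.03), (np.float64(-0.0), 0.02)]
0.8 [(np.float64(-0.7), 0.01), (np.float64(-0.6), 0.21), (np.float64(-0.5), 0.21), (np.float64(-0.4), 0.2), (np.float64(-0.3), 0.01), (np.float64(-0.2), 0.01), (np.float64(-0.1), 0.01), (np.float64(-0.0), 0.01)]
```

>>> {"api": "step_arm", "payload": {
  "commands": [
    {"spin":-7.75,"gripper":-1},
    {"spin":-7.75,"gripper":-1},
    {"spin":-7.75,"gripper":-1},
    {"spin":-7.75,"gripper":-1},
    {"spin":-7.75,"gripper":-1},
    {"spin":-7.75,"gripper":-1},
    {"spin":-7.75,"gripper":-1},
    {"spin":-7.75,"gripper":-1},
    {"spin":-7.75,"gripper":-1},
    {"gripper":-1}
  ]
}}

```text
invalid input
```

>>> {"api": "step_arm", "payload": {
  "commands": [
    {"x":0,"y":0,"z":0,"spin":-7.75,"gripper":-0.3},
    {"x":0,"y":0,"z":0,"spin":-7.75,"gripper":-0.3},
    {"x":0,"y":0,"z":0,"spin":-7.75,"gripper":-0.3},
    {"x":0,"y":0,"z":0,"spin":-7.75,"gripper":-0.3},
    {"x":0,"y":0,"z":0,"spin":-7.75,"gripper":-0.3},
    {"x":0,"y":0,"z":0,"spin":-7.75,"gripper":-0.3},
    {"x":0,"y":0,"z":0,"spin":-7.75,"gripper":-0.3},
    {"x":0,"y":0,"z":0,"spin":-7.75,"gripper":-0.3},
    {"x":0,"y":0,"z":0,"spin":-7.75,"gripper":-0.3},
    {"x":40,"y":30,"z":0,"spin":0,"gripper":-0.3}
  ],
  "force": 40
}}

```text
time: 1.1
eef_pos: [0.2747, -0.5896, 0.2442]
tcp_rot: [0.7, 0.714, -0.001, -0.0]
contact_force: [1.0, 0.6, -0.4]
opening: 0.654
finger_force: 0.0
```

>>> {"api": "step_arm", "payload": {
  "commands": [
    {"x":38,"y":28,"z":0,"spin":0,"gripper":-0.3},
    {"x":38,"y":28,"z":0,"spin":0,"gripper":-0.3},
    {"x":38,"y":28,"z":0,"spin":0,"gripper":-0.3},
    {"x":38,"y":28,"z":0,"spin":0,"gripper":-0.3},
    {"x":38,"y":28,"z":0,"spin":0,"gripper":-0.3},
    {"x":38,"y":28,"z":0,"spin":0,"gripper":-0.3},
    {"x":38,"y":28,"z":0,"spin":0,"gripper":-0.3},
    {"x":38,"y":28,"z":0,"spin":0,"gripper":-0.3},
    {"x":0,"y":0,"z":0,"spin":0,"gripper":-0.3},
    {"x":0,"y":0,"z":0,"spin":0,"gripper":-0.3}
  ]
}}

```text
time: 2.1
eef_pos: [0.4945, -0.2767, 0.2449]
tcp_rot: [0.698, 0.716, -0.0, -0.0]
contact_force: [0.0, -0.9, -0.1]
opening: 0.65
finger_force: 0.0
```

```bash
cat >> h.py <<'E'
def wrist():
    s=get_state(); c=read_camera('wrist'); M=np.array(c['mount']); Rt=R.from_quat(s['tcp_rot']).as_matrix()
    c['Rm']=Rt@M[:3,:3]; c['e']=s['eef_pos']+Rt@M[:3,3]; return s,c
E
python3 - <<'E'
from h import *
import pickle
np.set_printoptions(precision=4,suppress=True)
s,c=wrist(); print(s['eef_pos'],s['tcp_rot'],c['mount'],c['fx'],c['cx'],c['cy'],c['e']); save(c,'w1.png'); pickle.dump((s,c),open('w1.pkl','wb'))
E
```

```text
[ 0.4945 -0.2767  0.2449] [ 0.6978  0.7163 -0.0003 -0.0004] [[ 0.0012  0.9553  0.2957  0.0772]
 [ 1.     -0.0009 -0.0011 -0.0007]
 [-0.0007  0.2957 -0.9553 -0.1275]
 [ 0.      0.      0.      1.    ]] 305.73454410602136 321.1009278131399 199.9581277413678 [ 0.492  -0.1996  0.3724]
```

View pics/w1.png

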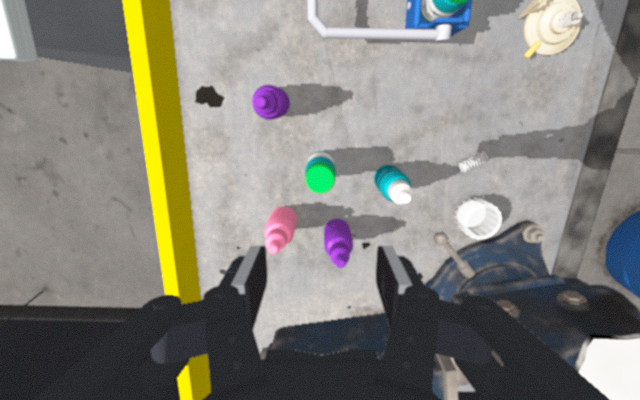

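The wrist view shows dropper_b's green cap at (321,177) and dropper_a's white cap at (400,190). Neighbours are clear of both. Measuring now.

Run:
```python
from h import *
import pickle
np.set_printoptions(precision=4,suppress=True)
s,c=pickle.load(open('w1.pkl','rb'))
H,S,V=cv2.split(cv2.cvtColor(c['color'],cv2.COLOR_RGB2HSV))
def f(m,box,z,n):
    a=np.zeros(H.shape,bool);a[box[1]:box[3],box[0]:box[2]]=1
    ys,xs=np.nonzero(m&a); (u,v),r=cv2.minEnclosingCircle(np.stack([xs,ys],1).astype(np.float32))
    print(n,len(xs),(xs.mean(),ys.mean()),(u,v,r),ray(c,xs.mean(),ys.mean(),z,c['e'],c['Rm']),ray(c,u,v,z,c['e'],c['Rm']))
f((H>55)&(H<80)&(S>150)&(V>150),(295,140,350,210),.082,'green')
f((V>170)&(S<50),(380,160,425,215),.08,'white z.08')
f((H>80)&(H<100)&(S>100),(365,155,425,215),.035,'teal')
f((H>130)&(H<160)&(S>80),(310,205,365,275),.07,'purple')
Z=c['z_map']; 
for u,v in [(321,180),(400,192),(403,198),(396,188)]: print(ray(c,u,v,0,c['e'],c['Rm'])*0+c['e']+c['Rm']@np.array([(u-c['cx'])/c['fx'],-(v-c['cy'])/c['fy'],-1])*Z[v,u])
```

```text
green 657 (np.float64(319.29680365296804), np.float64(177.72602739726028)) (319.2233581542969, 177.39048767089844, 14.871131896972656) [ 0.492  -0.2669  0.082 ] [ 0.4919 -0.2665  0.082 ]
white z.08 1211 (np.float64(403.103220478943), np.float64(199.54500412881916)) (402.0, 190.1481475830078, 32.44868850708008) [ 0.5764 -0.2874  0.08  ] [ 0.5743 -0.2777  0.08  ]
teal 589 (np.float64(388.07809847198644), np.float64(178.21222410865875)) (391.59405517578125, 181.49256896972656, 18.576051712036133) [ 0.5697 -0.2762  0.035 ] [ 0.5741 -0.2799  0.035 ]
purple 1073 (np.float64(337.5992544268406), np.float64(241.41845293569432)) (337.5, 243.0, 24.4183292388916) [ 0.5136 -0.3396  0.07  ] [ 0.5135 -0.3414  0.07  ]
[ 0.4937 -0.2694  0.0809]
[ 0.572  -0.2792  0.0816]
[ 0.5734 -0.2829  0.0896]
[ 0.5696 -0.2772  0.0741]
```

>>> {"api": "step_arm", "payload": {
  "commands": [
    {"x":10,"y":-2,"z":30,"spin":0,"gripper":-0.3},
    {"x":0,"y":0,"z":40,"spin":0,"gripper":-0.3},
    {"x":0,"y":0,"z":40,"spin":0,"gripper":-0.3},
    {"x":0,"y":0,"z":40,"spin":0,"gripper":-0.3},
    {"x":0,"y":0,"z":20,"spin":0,"gripper":-0.3},
    {"x":0,"y":0,"z":9,"spin":0,"gripper":-0.3},
    {"x":0,"y":0,"z":0,"spin":0,"gripper":-0.3},
    {"x":0,"y":0,"z":0,"spin":0,"gripper":1},
    {"x":0,"y":0,"z":0,"spin":0,"gripper":1},
    {"x":0,"y":0,"z":0,"spin":0,"gripper":1}
  ],
  "force": 30
}}

```text
time: 3.15
eef_pos: [0.4932, -0.2689, 0.0684]
tcp_rot: [0.699, 0.715, 0.0, 0.002]
contact_force: [-0.1, -1.0, 2.6]
opening: 0.341
finger_force: 29.9
```

>>> {"api": "step_arm", "payload": {
  "commands": [
    {"x":0,"y":0,"z":-20,"spin":0,"gripper":1},
    {"x":0,"y":0,"z":-45,"spin":0,"gripper":1},
    {"x":0,"y":0,"z":-45,"spin":0,"gripper":1},
    {"x":10,"y":10,"z":-30,"spin":0,"gripper":1},
    {"x":40,"y":20,"z":0,"spin":0,"gripper":1},
    {"x":40,"y":22,"z":0,"spin":0,"gripper":1},
    {"x":40,"y":22,"z":0,"spin":0,"gripper":1},
    {"x":40,"y":22,"z":0,"spin":0,"gripper":1},
    {"x":30,"y":16,"z":0,"spin":0,"gripper":1},
    {"x":0,"y":0,"z":0,"spin":0,"gripper":1}
  ]
}}

```text
time: 4.15
eef_pos: [0.6006, -0.0615, 0.207]
tcp_rot: [0.697, 0.717, 0.001, 0.0]
contact_force: [-0.2, -0.4, -0.8]
opening: 0.34
finger_force: 29.9
```

```bash
cat >> h.py <<'E'
def cells(c):
    H,S,V=cv2.split(cv2.cvtColor(c['color'],cv2.COLOR_RGB2HSV))
    m=((H>5)&(H<20)&(S>80)&(V>60)).astype(np.uint8)
    n,l,s,ce=cv2.connectedComponentsWithStats(m)
    for i in range(1,n):
        if s[i,4]>150: print('cork',ce[i].round(),s[i],ray(c,*ce[i],.005,c['e'],c['Rm']))
E
python3 - <<'E'
from h import *
np.set_printoptions(precision=4,suppress=True)
s,c=wrist(); print(s['eef_pos'],s['tcp_rot'],s['finger_force'],s['opening']); save(c,'w2.png'); cells(c)
import pickle; pickle.dump((s,c),open('w2.pkl','wb'))
E
```

```text
[ 0.6006 -0.0615  0.207 ] [0.6969 0.7171 0.0008 0.0003] 29.85216647386551 0.3398490599338421
cork [325.  71.] [311  55  30  33 764] [0.6015 0.0487 0.005 ]
cork [325. 121.] [311 107  29  30 664] [ 0.6027 -0.      0.005 ]
cork [325. 167.] [312 154  27  28 585] [ 0.6041 -0.0487  0.005 ]
```

View pics/w2.png

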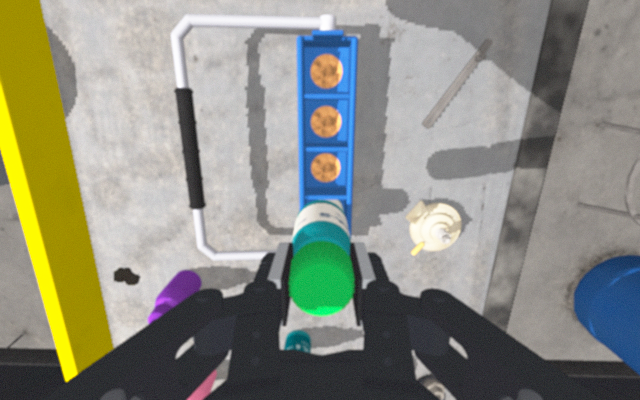

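The bottle hangs straight in the pads. Corks of cells 3, 2 and 1 are at (325,71), (325,121) and (325,167). I'll refine the tote's centreline from its blue walls and check the bottle's offset in the hand.

Run:
```python
from h import *
import pickle
np.set_printoptions(precision=4,suppress=True)
s,c=pickle.load(open('w2.pkl','rb'))
H,S,V=cv2.split(cv2.cvtColor(c['color'],cv2.COLOR_RGB2HSV))
m=(H>100)&(H<125)&(S>130)&(V>60); m[:,:280]=0; m[:,380:]=0
for v in (60,72,85,110,121,132,150,167,180):
    x=np.nonzero(m[v])[0]; print(v,x.min(),x.max(),ray(c,(x.min()+x.max())/2,v,.038,c['e'],c['Rm'])[:2])
k=m.any(1); r=np.nonzero(m[:,305:350].mean(1)>.6)[0]; print('blue rows',r, [ray(c,325,v,.038,c['e'],c['Rm'])[1].round(4) for v in r[:2]])
g=(H>55)&(H<80)&(S>150)&(V>140); ys,xs=np.nonzero(g); (u,v),rr=cv2.minEnclosingCircle(np.stack([xs,ys],1).astype(np.float32))
print((u,v,rr),ray(c,u,v,s['eef_pos'][2]+.0136,c['e'],c['Rm']))
```

```text
60 298 356 [0.6023 0.0544]
72 298 355 [0.6022 0.0445]
85 298 355 [0.6026 0.0336]
110 298 354 [0.6029 0.0118]
121 299 354 [0.6037 0.0019]
132 299 353 [ 0.6036 -0.0083]
150 299 353 [ 0.6042 -0.0253]
167 299 352 [ 0.6042 -0.042 ]
180 300 352 [ 0.6052 -0.055 ]
blue rows [ 31  32  33  34  35  36  37  38  39  40  41  42  43  44  45  46  47  48
  49  50  51  52  53  54  55  87  88  89  90  91  92  93  94  95  96  97
  98  99 100 101 102 103 104 105 106 136 137 138 139 140 141 142 143 144
 145 146 147 148 149 150 151 152 153 154 181 182 183 184 185 186 187 188
 189 190 191 192 193 194 195 196 197 198 199] [np.float64(0.0774), np.float64(0.0767)]
(320.5, 277.97296142578125, 37.05751037597656) [ 0.5996 -0.0542  0.2206]
```

Run:
```python
from h import *
import pickle
np.set_printoptions(precision=4,suppress=True)
s,c=pickle.load(open('w2.pkl','rb'))
H,S,V=cv2.split(cv2.cvtColor(c['color'],cv2.COLOR_RGB2HSV)); Z=c['z_map']
v,u=np.nonzero((H>55)&(H<80)&(S>150)&(V>120)&(Z>0)); z=Z[v,u]
P=np.stack([(u-c['cx'])/c['fx']*z,-(v-c['cy'])/c['fy']*z,-z],-1)@c['Rm'].T+c['e']
print(np.percentile(P[:,2],[5,50,95])); t=P[P[:,2]>np.percentile(P[:,2],60)-.003]
print(len(t),np.percentile(t,[1,99],0),t.mean(0))
```

```text
[0.2041 0.2184 0.2195]
2941 [[ 0.5868 -0.0732  0.2159]
 [ 0.6135 -0.0472  0.22  ]] [ 0.6001 -0.0594  0.2186]
```

>>> {"api": "step_arm", "payload": {
  "commands": [
    {"x":20,"y":2,"z":0,"spin":0,"gripper":1},
    {"x":30,"y":2,"z":10,"spin":0,"gripper":1},
    {"x":9,"y":1,"z":20,"spin":0,"gripper":1},
    {"x":0,"y":0,"z":25,"spin":0,"gripper":1},
    {"x":0,"y":0,"z":20,"spin":0,"gripper":1},
    {"x":0,"y":0,"z":10,"spin":0,"gripper":1},
    {"x":0,"y":0,"z":5,"spin":0,"gripper":1},
    {"x":0,"y":0,"z":0,"spin":0,"gripper":1},
    {"x":0,"y":0,"z":0,"spin":0,"gripper":1},
    {"x":0,"y":0,"z":0,"spin":0,"gripper":1}
  ]
}}

```text
time: 5.2
eef_pos: [0.6038, -0.0065, 0.1178]
tcp_rot: [0.699, 0.715, 0.001, 0.001]
contact_force: [0.0, 0.5, -1.0]
opening: 0.34
finger_force: 29.9
```

>>> {"api": "step_arm", "payload": {
  "commands": [
    {"x":4,"y":0,"z":0,"spin":0,"gripper":1},
    {"x":0,"y":0,"z":4,"spin":0,"gripper":1},
    {"x":0,"y":0,"z":6,"spin":0,"gripper":1},
    {"x":0,"y":0,"z":6,"spin":0,"gripper":1},
    {"x":0,"y":0,"z":6,"spin":0,"gripper":1},
    {"x":0,"y":0,"z":3,"spin":0,"gripper":1},
    {"x":0,"y":0,"z":0,"spin":0,"gripper":1},
    {"x":0,"y":0,"z":0,"spin":0,"gripper":1},
    {"x":0,"y":0,"z":0,"spin":0,"gripper":1},
    {"x":0,"y":0,"z":0,"spin":0,"gripper":1}
  ]
}}

```text
time: 6.2
eef_pos: [0.6031, -0.0022, 0.0917]
tcp_rot: [0.699, 0.715, 0.0, 0.0]
contact_force: [0.4, -0.7, -0.1]
opening: 0.339
finger_force: 29.9
```

>>> {"api": "step_arm", "payload": {
  "commands": [
    {"x":0,"y":0,"z":5,"spin":0,"gripper":1},
    {"x":0,"y":0,"z":5,"spin":0,"gripper":1},
    {"x":0,"y":0,"z":5,"spin":0,"gripper":1},
    {"x":0,"y":0,"z":2,"spin":0,"gripper":1},
    {"x":0,"y":0,"z":1,"spin":0,"gripper":1},
    {"x":0,"y":0,"z":0,"spin":0,"gripper":1},
    {"x":0,"y":0,"z":0,"spin":0,"gripper":-0.1},
    {"x":0,"y":0,"z":0,"spin":0,"gripper":-0.3},
    {"x":0,"y":0,"z":0,"spin":0,"gripper":-0.3},
    {"x":0,"y":0,"z":-3,"spin":0,"gripper":-0.3}
  ]
}}

```text
time: 7.2
eef_pos: [0.6027, -0.0021, 0.0762]
tcp_rot: [0.699, 0.715, -0.0, -0.0]
contact_force: [-0.4, 0.1, -0.7]
opening: 0.652
finger_force: 0.0
```

>>> {"api": "step_arm", "payload": {
  "commands": [
    {"x":0,"y":0,"z":-30,"spin":0,"gripper":-0.3},
    {"x":0,"y":0,"z":-45,"spin":0,"gripper":-0.3},
    {"x":-15,"y":-2,"z":-30,"spin":0,"gripper":-0.3},
    {"x":-40,"y":-6,"z":0,"spin":0,"gripper":-0.3},
    {"x":-45,"y":-6,"z":0,"spin":0,"gripper":-0.3},
    {"x":-45,"y":-6,"z":0,"spin":0,"gripper":-0.3},
    {"x":-45,"y":-6,"z":0,"spin":0,"gripper":-0.3},
    {"x":-45,"y":-6,"z":0,"spin":0,"gripper":-0.3},
    {"x":-42,"y":-7,"z":0,"spin":0,"gripper":-0.3},
    {"x":0,"y":0,"z":0,"spin":0,"gripper":-0.3}
  ]
}}

```text
time: 8.2
eef_pos: [0.5695, -0.2852, 0.182]
tcp_rot: [0.701, 0.713, -0.001, 0.001]
contact_force: [0.5, 0.0, -0.6]
opening: 0.654
finger_force: 0.0
```

Run:
```python
from h import *
import pickle
np.set_printoptions(precision=4,suppress=True)
s,c=wrist(); print(s['eef_pos'],s['tcp_rot']); save(c,'w3.png'); pickle.dump((s,c),open('w3.pkl','wb'))
Z=c['z_map']; v,u=np.nonzero(Z>0); z=Z[v,u]
P=np.stack([(u-c['cx'])/c['fx']*z,-(v-c['cy'])/c['fy']*z,-z],-1)@c['Rm'].T+c['e']
near=np.hypot(P[:,0]-.571,P[:,1]+.28)<.03
for lo,hi in((.06,.075),(.075,.095)):
    t=P[near&(P[:,2]>lo)&(P[:,2]<hi)]; print(len(t),t.mean(0) if len(t) else 0,np.percentile(t,[2,98],0) if len(t) else 0)
```

```text
[ 0.5695 -0.2852  0.182 ] [ 0.7008  0.7134 -0.0006  0.0012]
263 [ 0.5758 -0.2769  0.0703] [[ 0.5657 -0.2904  0.0611]
 [ 0.5868 -0.2713  0.075 ]]
386 [ 0.5762 -0.2802  0.0825] [[ 0.5682 -0.2872  0.0751]
 [ 0.5849 -0.2738  0.0906]]
```

View pics/w3.png

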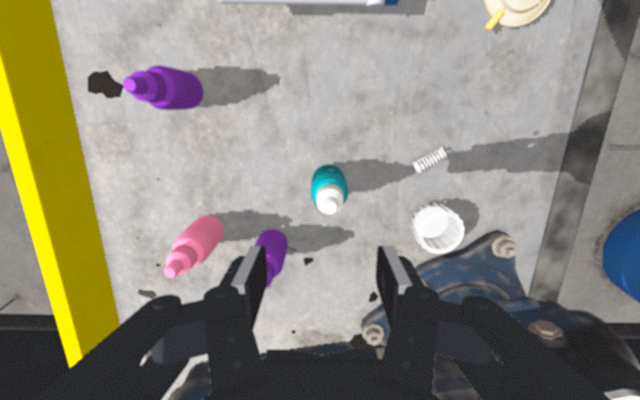

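dropper_a's cap is at (329,203). It lies about 6 mm in +x and 4 mm in +y from the TCP, and nothing is near it.

>>> {"api": "step_arm", "payload": {
  "commands": [
    {"x":4,"y":6,"z":10,"spin":0,"gripper":-0.3},
    {"x":0,"y":0,"z":30,"spin":0,"gripper":-0.3},
    {"x":0,"y":0,"z":30,"spin":0,"gripper":-0.3},
    {"x":0,"y":0,"z":25,"spin":0,"gripper":-0.3},
    {"x":0,"y":0,"z":14,"spin":0,"gripper":-0.3},
    {"x":0,"y":0,"z":3,"spin":0,"gripper":-0.3},
    {"x":0,"y":0,"z":0,"spin":0,"gripper":1},
    {"x":0,"y":0,"z":0,"spin":0,"gripper":1},
    {"x":0,"y":0,"z":0,"spin":0,"gripper":1},
    {"x":0,"y":0,"z":0,"spin":0,"gripper":1}
  ]
}}

```text
time: 9.25
eef_pos: [0.5772, -0.2765, 0.0713]
tcp_rot: [0.699, 0.715, 0.0, 0.001]
contact_force: [-0.1, 0.0, 3.7]
opening: 0.242
finger_force: 28.9
```

>>> {"api": "step_arm", "payload": {
  "commands": [
    {"x":0,"y":0,"z":-20,"spin":0,"gripper":1},
    {"x":0,"y":0,"z":-45,"spin":0,"gripper":1},
    {"x":5,"y":0,"z":-45,"spin":0,"gripper":1},
    {"x":30,"y":5,"z":-20,"spin":0,"gripper":1},
    {"x":45,"y":5,"z":0,"spin":0,"gripper":1},
    {"x":45,"y":5,"z":0,"spin":0,"gripper":1},
    {"x":45,"y":5,"z":0,"spin":0,"gripper":1},
    {"x":45,"y":6,"z":0,"spin":0,"gripper":1},
    {"x":40,"y":5,"z":0,"spin":0,"gripper":1},
    {"x":0,"y":0,"z":0,"spin":0,"gripper":1}
  ]
}}

```text
time: 10.25
eef_pos: [0.6011, -0.0157, 0.1996]
tcp_rot: [0.697, 0.717, 0.001, -0.0]
contact_force: [0.2, -0.1, -1.2]
opening: 0.241
finger_force: 29.3
```

Run:
```python
from h import *
import pickle
np.set_printoptions(precision=4,suppress=True)
s,c=wrist(); p=s['eef_pos']; print(p,s['tcp_rot'],s['opening']); save(c,'w4.png'); pickle.dump((s,c),open('w4.pkl','wb')); cells(c)
Z=c['z_map']; v,u=np.nonzero((Z>0)&(np.indices(Z.shape)[1]>285)&(np.indices(Z.shape)[1]<355)); z=Z[v,u]; col=c['color'][v,u].astype(int)
P=np.stack([(u-c['cx'])/c['fx']*z,-(v-c['cy'])/c['fy']*z,-z],-1)@c['Rm'].T+c['e']
for lo,hi in((-.005,.004),(.007,.012),(.012,.022)):
    t=P[(abs(P[:,0]-p[0])<.012)&(abs(P[:,1]-p[1])<.03)&(P[:,2]>p[2]+lo)&(P[:,2]<p[2]+hi)]; print(len(t),t.mean(0),np.percentile(t,[2,98],0)) if len(t) else 0
```

```text
[ 0.6011 -0.0157  0.1996] [ 0.6969  0.7171  0.0007 -0.0004] 0.24120891125704166
cork [324. 119.] [310 103  29  32 699] [0.6018 0.0489 0.005 ]
909 [ 0.6013 -0.0142  0.2002] [[ 0.5901 -0.0278  0.1949]
 [ 0.6123 -0.0027  0.2035]]
309 [ 0.6015 -0.0146  0.2089] [[ 0.5896 -0.0227  0.2067]
 [ 0.6125 -0.0026  0.2114]]
1094 [ 0.6015 -0.0164  0.2173] [[ 0.5893 -0.0255  0.2119]
 [ 0.6128 -0.0027  0.2215]]
```

View pics/w4.png

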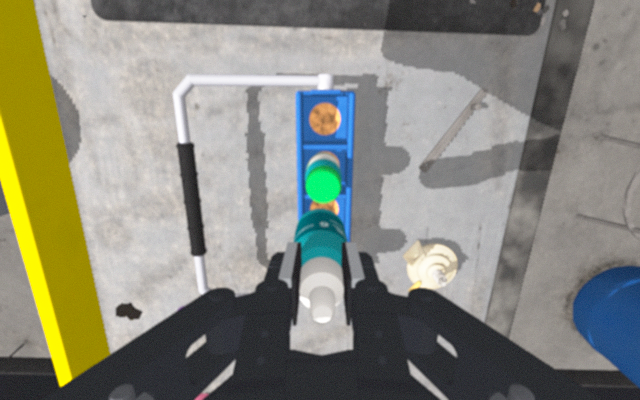

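B stands in cell 2 (cap at (323,183)), and cell 3's cork at (324,119) is free. A hangs straight, about 3 mm behind the TCP in y.

>>> {"api": "step_arm", "payload": {
  "commands": [
    {"x":25,"y":1,"z":0,"spin":0,"gripper":1},
    {"x":35,"y":1,"z":5,"spin":0,"gripper":1},
    {"x":9,"y":1,"z":20,"spin":0,"gripper":1},
    {"x":0,"y":0,"z":25,"spin":0,"gripper":1},
    {"x":0,"y":0,"z":20,"spin":0,"gripper":1},
    {"x":0,"y":0,"z":10,"spin":0,"gripper":1},
    {"x":0,"y":0,"z":0,"spin":0,"gripper":1},
    {"x":0,"y":0,"z":0,"spin":0,"gripper":1},
    {"x":0,"y":0,"z":0,"spin":0,"gripper":1},
    {"x":0,"y":0,"z":0,"spin":0,"gripper":1}
  ]
}}

```text
time: 11.3
eef_pos: [0.6036, 0.0486, 0.1208]
tcp_rot: [0.699, 0.715, 0.001, 0.001]
contact_force: [0.4, 1.2, 0.3]
opening: 0.242
finger_force: 29.4
```

>>> {"api": "step_arm", "payload": {
  "commands": [
    {"x":3,"y":-1,"z":0,"spin":0,"gripper":1},
    {"x":0,"y":0,"z":4,"spin":0,"gripper":1},
    {"x":0,"y":0,"z":6,"spin":0,"gripper":1},
    {"x":0,"y":0,"z":6,"spin":0,"gripper":1},
    {"x":0,"y":0,"z":6,"spin":0,"gripper":1},
    {"x":0,"y":0,"z":4,"spin":0,"gripper":1},
    {"x":0,"y":0,"z":0,"spin":0,"gripper":1},
    {"x":0,"y":0,"z":0,"spin":0,"gripper":1},
    {"x":0,"y":0,"z":0,"spin":0,"gripper":1},
    {"x":0,"y":0,"z":0,"spin":0,"gripper":1}
  ]
}}

```text
time: 12.3
eef_pos: [0.6019, 0.0518, 0.0937]
tcp_rot: [0.699, 0.715, 0.0, 0.0]
contact_force: [-0.3, 0.1, -0.1]
opening: 0.244
finger_force: 29.4
```

>>> {"api": "step_arm", "payload": {
  "commands": [
    {"x":0,"y":0,"z":5,"spin":0,"gripper":1},
    {"x":0,"y":0,"z":5,"spin":0,"gripper":1},
    {"x":0,"y":0,"z":4,"spin":0,"gripper":1},
    {"x":0,"y":0,"z":2,"spin":0,"gripper":1},
    {"x":0,"y":0,"z":1,"spin":0,"gripper":1},
    {"x":0,"y":0,"z":0,"spin":0,"gripper":1},
    {"x":0,"y":0,"z":0,"spin":0,"gripper":0.2},
    {"x":0,"y":0,"z":0,"spin":0,"gripper":-0.3},
    {"x":0,"y":0,"z":0,"spin":0,"gripper":-0.3},
    {"x":0,"y":0,"z":-3,"spin":0,"gripper":-0.3}
  ]
}}

```text
time: 13.3
eef_pos: [0.6014, 0.0518, 0.0792]
tcp_rot: [0.699, 0.715, -0.0, -0.0]
contact_force: [-0.2, 0.9, 0.0]
opening: 0.651
finger_force: 0.0
```

>>> {"api": "step_arm", "payload": {
  "commands": [
    {"x":0,"y":0,"z":-30,"spin":0,"gripper":-0.3},
    {"x":0,"y":0,"z":-45,"spin":0,"gripper":-0.3},
    {"x":0,"y":0,"z":-45,"spin":0,"gripper":-0.3},
    {"x":-30,"y":-20,"z":0,"spin":0,"gripper":-0.3},
    {"x":-40,"y":-35,"z":0,"spin":0,"gripper":-0.3},
    {"x":-40,"y":-35,"z":0,"spin":0,"gripper":-0.3},
    {"x":-40,"y":-30,"z":0,"spin":0,"gripper":-0.3},
    {"x":-30,"y":0,"z":0,"spin":0,"gripper":-0.3},
    {"x":0,"y":0,"z":0,"spin":0,"gripper":-0.3},
    {"x":0,"y":0,"z":0,"spin":0,"gripper":-0.3}
  ]
}}

```text
time: 14.3
eef_pos: [0.4899, -0.1266, 0.1998]
tcp_rot: [0.699, 0.715, 0.0, 0.0]
contact_force: [-0.1, -0.8, -0.3]
opening: 0.65
finger_force: 0.0
```

Run:
```python
from h import *
import pickle
np.set_printoptions(precision=4,suppress=True)
s,c=wrist(); p=s['eef_pos']; print(p,s['tcp_rot']); save(c,'w5.png'); pickle.dump((s,c),open('w5.pkl','wb'))
Z=c['z_map']; v,u=np.nonzero(Z>0); z=Z[v,u]; col=c['color'][v,u].astype(int)
P=np.stack([(u-c['cx'])/c['fx']*z,-(v-c['cy'])/c['fy']*z,-z],-1)@c['Rm'].T+c['e']
m=(col.max(1)<60)&(abs(P[:,0]-.478)<.04)&(abs(P[:,1]+.025)<.07)&(P[:,2]>.03)&(P[:,2]<.09)
t=P[m]; print(m.sum(),t.mean(0),np.percentile(t,[2,50,98],0))
```

```text
[ 0.4899 -0.1266  0.1998] [0.6994 0.7147 0.0003 0.0002]
1252 [ 0.4811 -0.0249  0.0584] [[ 0.4739 -0.0782  0.056 ]
 [ 0.4816 -0.0244  0.0586]
 [ 0.4856  0.0242  0.0605]]
```

View pics/w5.png

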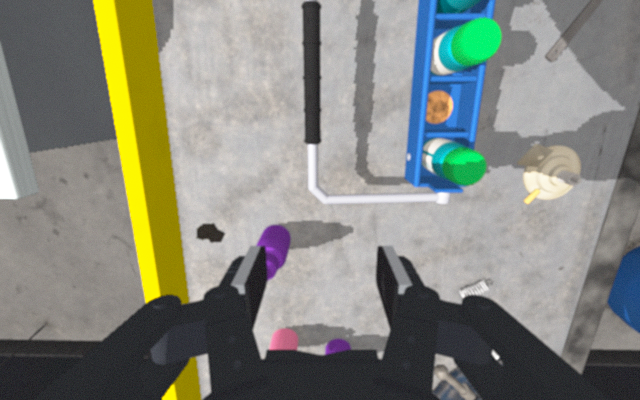

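The wrist view shows the grip at (312,72). It measures about (0.480, -0.025), with the axis at z ≈ 0.053. Bottles stand in the tote, and cell 1 is still empty at (438,107).

>>> {"api": "step_arm", "payload": {
  "commands": [
    {"x":40,"y":-4,"z":0,"spin":0,"gripper":-0.3},
    {"x":40,"y":-4,"z":5,"spin":0,"gripper":-0.3},
    {"x":22,"y":0,"z":30,"spin":0,"gripper":-0.3},
    {"x":0,"y":0,"z":40,"spin":0,"gripper":-0.3},
    {"x":0,"y":0,"z":40,"spin":0,"gripper":-0.3},
    {"x":0,"y":0,"z":28,"spin":0,"gripper":-0.3},
    {"x":0,"y":0,"z":8,"spin":0,"gripper":-0.3},
    {"x":0,"y":0,"z":0,"spin":0,"gripper":-0.3},
    {"x":0,"y":0,"z":0,"spin":0,"gripper":-0.3},
    {"x":0,"y":0,"z":0,"spin":0,"gripper":-0.3}
  ],
  "force": 25
}}

```text
time: 15.35
eef_pos: [0.4812, -0.0246, 0.0504]
tcp_rot: [0.699, 0.715, 0.001, 0.002]
contact_force: [0.2, -1.1, -0.2]
opening: 0.649
finger_force: 0.0
```

Aligned with the grip; closing on it.

>>> {"api": "step_arm", "payload": {
  "commands": [
    {"x":0,"y":0,"z":2,"spin":0,"gripper":0.3},
    {"x":0,"y":0,"z":0,"spin":0,"gripper":1},
    {"x":0,"y":0,"z":0,"spin":0,"gripper":1},
    {"x":0,"y":0,"z":0,"spin":0,"gripper":1},
    {"x":0,"y":0,"z":0,"spin":0,"gripper":1},
    {"x":0,"y":0,"z":0,"spin":0,"gripper":1},
    {"x":0,"y":0,"z":0,"spin":0,"gripper":1},
    {"x":0,"y":0,"z":-3,"spin":0,"gripper":1},
    {"x":0,"y":0,"z":-4,"spin":0,"gripper":1},
    {"x":0,"y":0,"z":0,"spin":0,"gripper":1}
  ]
}}

```text
time: 16.35
eef_pos: [0.4805, -0.0245, 0.0537]
tcp_rot: [0.699, 0.715, 0.001, 0.001]
contact_force: [5.0, 0.7, -2.1]
opening: 0.153
finger_force: 24.8
```

>>> {"api": "step_arm", "payload": {
  "commands": [
    {"x":0,"y":2.2,"z":-12.3,"spin":0,"gripper":1},
    {"x":0,"y":3.5,"z":-12,"spin":0,"gripper":1},
    {"x":0,"y":4.6,"z":-11.6,"spin":0,"gripper":1},
    {"x":0,"y":5.8,"z":-11.1,"spin":0,"gripper":1},
    {"x":0,"y":6.9,"z":-10.5,"spin":0,"gripper":1},
    {"x":0,"y":7.9,"z":-9.7,"spin":0,"gripper":1},
    {"x":0,"y":8.8,"z":-8.9,"spin":0,"gripper":1},
    {"x":0,"y":0,"z":0,"spin":0,"gripper":1},
    {"x":0,"y":0,"z":0,"spin":0,"gripper":1},
    {"x":0,"y":0,"z":0,"spin":0,"gripper":1}
  ]
}}

```text
time: 17.35
eef_pos: [0.5166, -0.0235, 0.1313]
tcp_rot: [0.698, 0.716, -0.004, -0.004]
contact_force: [-12.7, -2.4, 12.2]
opening: 0.152
finger_force: 25.2
```

>>> {"api": "step_arm", "payload": {
  "commands": [
    {"x":0,"y":7.6,"z":-9.5,"spin":0,"gripper":1},
    {"x":0,"y":9.4,"z":-7.5,"spin":0,"gripper":1},
    {"x":0,"y":10.4,"z":-6.5,"spin":0,"gripper":1},
    {"x":0,"y":11,"z":-5.5,"spin":0,"gripper":1},
    {"x":0,"y":11.6,"z":-4.5,"spin":0,"gripper":1},
    {"x":0,"y":0,"z":0,"spin":0,"gripper":1},
    {"x":0,"y":0,"z":0,"spin":0,"gripper":1},
    {"x":0,"y":0,"z":0,"spin":0,"gripper":1},
    {"x":0,"y":0,"z":0,"spin":0,"gripper":1},
    {"x":0,"y":0,"z":0,"spin":0,"gripper":1}
  ]
}}

```text
time: 18.35
eef_pos: [0.5704, -0.0222, 0.1662]
tcp_rot: [0.699, 0.715, 0.001, 0.001]
contact_force: [-1.9, -0.5, 5.7]
opening: 0.155
finger_force: 25.3
```

>>> {"api": "step_arm", "payload": {
  "commands": [
    {"x":0,"y":8,"z":-2,"spin":0,"gripper":1},
    {"x":0,"y":8,"z":-1.5,"spin":0,"gripper":1},
    {"x":0,"y":7,"z":-1,"spin":0,"gripper":1},
    {"x":0,"y":5,"z":0,"spin":0,"gripper":1},
    {"x":0,"y":0,"z":0,"spin":0,"gripper":1},
    {"x":0,"y":0,"z":0,"spin":0,"gripper":1},
    {"x":0,"y":0,"z":0,"spin":0,"gripper":1},
    {"x":0,"y":0,"z":0,"spin":0,"gripper":1},
    {"x":0,"y":0,"z":0,"spin":0,"gripper":1},
    {"x":0,"y":0,"z":0,"spin":0,"gripper":1}
  ]
}}

```text
time: 19.35
eef_pos: [0.5977, -0.0215, 0.1699]
tcp_rot: [0.699, 0.715, 0.0, 0.0]
contact_force: [-2.6, -1.2, 5.4]
opening: 0.149
finger_force: 25.7
```

>>> {"api": "step_arm", "payload": {
  "commands": [
    {"x":0,"y":3,"z":0,"spin":0,"gripper":1},
    {"x":0,"y":0,"z":0,"spin":0,"gripper":1},
    {"x":0,"y":0,"z":0,"spin":0,"gripper":0.3},
    {"x":0,"y":0,"z":0,"spin":0,"gripper":-0.3},
    {"x":0,"y":0,"z":0,"spin":0,"gripper":-0.3},
    {"x":0,"y":0,"z":0,"spin":0,"gripper":-0.3},
    {"x":0,"y":0,"z":-20,"spin":0,"gripper":-0.3},
    {"x":0,"y":0,"z":-30,"spin":0,"gripper":-0.3},
    {"x":0,"y":0,"z":-30,"spin":0,"gripper":-0.3},
    {"x":0,"y":0,"z":0,"spin":0,"gripper":-0.3}
  ]
}}

```text
time: 20.35
eef_pos: [0.6028, -0.0219, 0.2531]
tcp_rot: [0.699, 0.715, 0.003, 0.004]
contact_force: [0.8, 0.5, 1.0]
opening: 0.651
finger_force: 0.0
```

>>> {"api": "step_arm", "payload": {
  "commands": [
    {"x":0,"y":0,"z":-20,"spin":0,"gripper":-0.3},
    {"x":-40,"y":0,"z":0,"spin":0,"gripper":-0.3},
    {"x":-40,"y":0,"z":0,"spin":0,"gripper":-0.3},
    {"x":-40,"y":0,"z":0,"spin":0,"gripper":-0.3},
    {"x":-40,"y":0,"z":0,"spin":0,"gripper":-0.3},
    {"x":-40,"y":0,"z":0,"spin":0,"gripper":-0.3},
    {"x":0,"y":0,"z":0,"spin":0,"gripper":-0.3},
    {"x":0,"y":0,"z":0,"spin":0,"gripper":-0.3},
    {"x":0,"y":0,"z":0,"spin":0,"gripper":-0.3},
    {"x":0,"y":0,"z":0,"spin":0,"gripper":-0.3}
  ]
}}

```text
time: 21.35
eef_pos: [0.6049, -0.22, 0.2671]
tcp_rot: [0.698, 0.716, 0.0, -0.0]
contact_force: [-0.4, -0.2, 0.2]
opening: 0.65
finger_force: 0.0
```

Run:
```python
from h import *
np.set_printoptions(precision=4,suppress=True)
c=read_camera('top'); a=cv2.resize(c['color'][140:300,240:460],None,fx=3.5,fy=3.5,interpolation=cv2.INTER_CUBIC)
s,w=wrist(); print(s['eef_pos'],s['contact_force'])
b=w['color']; cv2.imwrite('pics/end.png',cv2.cvtColor(np.vstack([cv2.resize(a,(412,300)),cv2.resize(b,(412,258))]),cv2.COLOR_RGB2BGR))
v,u=np.mgrid[0:400,0:640]; 
for n,C,Rm,e in(('top',c,R.from_quat(c['attitude']).as_matrix(),np.array(c['eye'])),('wrist',w,w['Rm'],w['e'])):
    Z=C['z_map']; P=np.stack([(u-C['cx'])/C['fx']*Z,-(v-C['cy'])/C['fy']*Z,-Z],-1)@Rm.T+e
    m=(Z>0)&(C['color'].max(-1)<75)&(abs(P[...,0]-.59)<.06)&(abs(P[...,1]+.025)<.05)&(P[...,2]>.12)&(P[...,2]<.2)
    print(n,m.sum(),P[m].mean(0) if m.any() else 0)
```

```text
[ 0.605  -0.22    0.2673] [0.4436 0.86   0.2772]
top 253 [ 0.5991 -0.025   0.1755]
wrist 0 0
```

View pics/end.png

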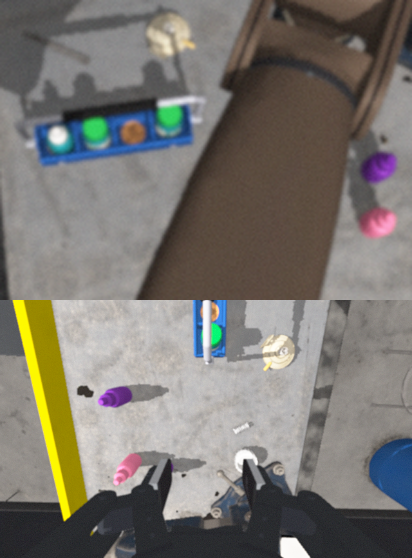

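The bottles stand in their cells: white cap in cell 3 at (58,138), green cap in cell 2 at (95,130), and the original in cell 0 at (170,118). The handle stands over the tote, with its grip at z ≈ 0.17 and x within 5 mm of the hinge. Nothing is touching the robot, so I'm handing in.

```bash
python3 -c "
from plant import *
print(sign_off())"
```

```text
the job is handed in; nothing more can be done
None
```

I handed the job in at about 21 s: dropper_a stands in cell 3 and dropper_b in cell 2, dropper_c is still in cell 0, and the handle is upright at about 1.53 rad; the sign-off returned no verdict.

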